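# Set the missing divider bar in the cold rail

## Task

The thin divider bar lies flat on the white cutting block and cannot be picked up there: touch down on it very slowly and with a light press slide it out over the block's front edge (the one towards the robot) until its near end overhangs enough to pinch, keeping it flat on the block, then pinch that end and lift it off. Lay the bar across the cold rail in the empty pair of notches, gently, so that it sits fully down and level in both, and let go. The bar is thin and bends, so never press it hard, do not drop it, and leave the other things where they are.

Things in the scene. Friction and masses are not known exactly. Their poses are not given: they have to be found in the camera images.
- bar_center (a point): centre (half-way up) of the loose divider bar: a flat stainless strip 190 long x 30 wide x 3 mm thick, about 110 to 170 g, both ends alike. x axis along its length, y across, z up. It starts wholly on the block, its long axis within 20 degrees of square to the block's front edge. It slides easily on the block (friction about 0.28); a fingertip press of 5 to 10 N drags it along, less than about 3 N skids over it
- bar_near_end (a point): middle of the end face of the bar that lies towards the robot (95 mm from bar_center along the bar's -x): the end to bring out over the front edge, 50 to 75 mm to leave room for the fingers on both sides of it (past 95 mm the bar tips off)
- block: thick white polyethylene cutting block, fixed, 300 (x) x 360 (y) x 50 mm high. Origin at the centre of its underside; its -x face is the front edge, towards the robot. Beyond that edge the counter is clear (50 mm below the block's top)
- block_front (a point): middle of the block's front top edge (150 mm from the block's origin along its -x, 50 mm above the counter); axes as the block's
- rail: countertop cold rail, fixed: an open steel trough 290 (x) x 560 (y) x 190 mm high, front to the robot; origin at the centre of its underside. The opening is 166 mm across x and 500 mm along y; its floor is 140 mm below the deck. At y = +82 mm a bar is already in place, beyond it a sixth pan with peppers hangs in the left bay; from there to y = -250 mm the trough is open and empty
- seat (a point): where the centre of the bar is when seated: at rail x = 0, y = -82 mm, 185.5 mm above the counter; the bar lies along the rail's x (point axes as the rail's). The two notches there, with dark floors, are 36 mm wide along y and 6 mm deep below the deck (deck 190 mm, notch floors 184 mm above the counter); each reaches 17 mm from the opening into the front or rear ledge, so end wall to end wall is 200 mm along x
- cup_a_site (a point): foil dessert cup on the block, 70 mm across, 41 mm high; point half-way up. Bystander
- cup_b_site (a point): second foil dessert cup on the block, same size. Bystander
- jar: amber jar, 80 mm across, 120 mm high, origin under its centre. Bystander
- sixth_pan: empty steel sixth pan on the counter, 176 x 162 x 101 mm, origin under its centre. Bystander
- onion: red onion, 76 mm across, 72 mm high, origin under its centre. Bystander
- bar: the bar again; origin on its underside, 1.5 mm below bar_center. It bends, and the job is spoilt, if pressed on the block with over 15 N or on the rail with over 20 N, even for a moment. The block is hard: a touch at 10 mm/s strikes with over 20 N, so come down the last millimetres at 3 mm/s and feel for contact (1 mm too deep is over 10 N; the measured height is off by up to 1 mm)
- shaker: small grey pepper shaker between block and rail, 44 mm across, 90 mm high, origin under its centre. Bystander
Not all that is in view belongs to the job. Of the things like the bar, leave any that is red; of the rest the larger one is meant.

How it is judged:
By the outcome, as a careful person would: the job done as asked, in the order asked, and still so for the second after the job is handed in, with the robot touching nothing.
It also fails if it takes over 72 s, if anything falls off the work surface, if the arm or the gripper's body presses on something with over 40 N, if the wrist force passes 120 N, or if a joint passes its speed limit or range.

## Robot

A 6-joint arm with a two-finger parallel gripper is mounted at the origin on the work surface. World frame = base frame: x ahead of the robot, y to its left, z up, the work surface at z = 0. Lengths are in m, angles in degrees, forces in N, time in s.
With the tool pointing down it reaches from about 0.4 to 0.825 m from the base axis. Payload 7 kg.
Tool frame: the origin (TCP) lies on the centre line of the jaws, within the pads' length; the fingertips stand 11 mm ahead of it and the grasp point (between the pads) lies 8 mm behind it; z points along the fingers, y is the direction in which the jaws open and shut (so a half turn about z gives the same grasp; the last joint's range is limited). The gripper opens to 88 mm and grips with 3 to 60 N. Pads are 19 mm wide; open, the fingers measure 130 mm over their backs; the gripper's body (78 mm by 193 mm) begins 47 mm behind the grasp point.
Start: joints at [92.825, 20.546, 0.682, 0, -70.136, -16.507], TCP at [0.16, 0.656, 0.238] pointing down, gripper open.
Joint ranges: [-176.03, 176.03], [-82.01, 121.73], [-58.28, 71.71], [-173.87, 95.51], [-174.79, -0.11], [-173.66, 173.66]. Speed limits (degrees/s): [136.94, 136.94, 172.46, 180, 180, 180].

## Interface

Orientations are given as [roll, pitch, yaw] about the fixed x, y, z axes, in that order (R = Rz(yaw) Ry(pitch) Rx(roll)).
In Python, from plant import ctrl, cams, order gives the robot as it stands.
- The arm moves only by the tool jog_arm, never from a script. Its argument "motion" is a list of rows, each an object with "offset": the shift along the tool's x, y, z in mm, a list of three; "roll": the turn about the tool's z in rad; "hand": the finger opening in mm, from 0 to 87.6. A call has 1 to 20 rows; each row is the pose to reach, as a shift and turn from the pose commanded when the call began, along the tool's axes at that moment; what a row does not reach only later rows make up. A row lasts 1/12 s, in which the tool goes at most 41.7 mm and 7.16 degrees, less where a joint would pass 70% of its speed; a pose out of reach is approached as far as the arm can. A call with a gripper value outside its range is refused whole. The fingers move at their own pace and stop on an object; the grip force is fixed at half the most. Time passes only in rows, so rows that repeat a pose let the fingers close. It gives the time, the measured TCP pose, the force and the opening at its end, in the units of the state.
- ctrl.get_obs(): the state, without advancing time (a new reading comes with each control period).
- cams.snapshot(name): name is "scene" or "top" or "wrist"; returns a dict with "img" (480x640x3 uint8, red, green, blue), "K" (3x3 intrinsics, pixels), "cam_to_world" (4x4, takes a point from camera to world coordinates); the wrist camera has in their place "T_tool_cam" (4x4, takes a point from camera to tool coordinates, whose origin is the TCP and whose axes are the flange's). Camera axes: x right, y down, z forward; pixel columns grow to the right and rows downward; lengths in m; the calibration is good to about 2 mm. A picture is of the moment at which its call begins: read the wrist's pose just before it. There is no depth.
- order.close_job(): hands the job in, once; it reports no verdict.
The state is a dict: "clock": time; "joint_pos": joint angles; "qvel": joint speeds; "tau": joint torques, N m; "tool_pos": TCP position; "orientation": TCP orientation; "force": force on the tool from outside, world axes, zero at the start; "moment": the same for the moment, N m; "opening": finger opening in m.
Only numpy, scipy, OpenCV 4.12 (cv2) and the standard library are available. Lean on these libraries where they do the work, as an engineer would, in place of code of your own. Each camera call takes 0.05 s, during which the arm holds its last target. There are 200 camera calls.

## Working session

There is one attempt and no reset: what is moved stays moved. The work goes in short steps, Python scripts to look and compute and a tool call to move; the robot and the scene stay as the last step left them, time stands still between calls to the robot, and variables do not carry over. Pictures are saved under pics/ and viewed, about 8 in all and at most 12, crops included, and the job is handed in when it is done.

Besides the shell and the picture viewer there is one more tool, called by a JSON object that holds its "fn" and its "kwargs". jog_arm: Moves the arm, as the interface text tells. Its arguments: {"type":"object","properties":{"motion":{"type":"array"}},"required":["motion"]}

```bash
mkdir -p pics; ls
python3 - <<'E'
from plant import ctrl,cams,order
import cv2,numpy as np,pickle
o=ctrl.get_obs();print(o)
d={}
for n in("top","scene","wrist"):
    s=cams.snapshot(n);d[n]=s;cv2.imwrite(f"pics/{n}0.png",s["img"][:,:,::-1]);print(n,{k:np.round(v,4).tolist() for k,v in s.items() if k!="img"})
pickle.dump(d,open("s0.pkl","wb"))
E
```

```text
pics
{'clock': 0.0, 'joint_pos': array([ 9.28239861e+01,  2.05912365e+01,  6.34460820e-01, -2.15700976e-02,
       -7.01332502e+01, -1.65056185e+01]), 'qvel': array([ 0.0669933 , -0.06925964,  0.01134481, -0.05441497, -0.09365088,
        0.00051679]), 'tau': array([-4.65759440e-04, -5.82719707e+01,  2.93047982e+01,  6.99723870e+00,
        6.73446018e-03, -1.78112741e-04]), 'tool_pos': array([0.15957367, 0.65539922, 0.23662555]), 'orientation': array([ 1.79907922e+02, -6.13821838e-03, -1.36889737e+01]), 'force': array([-1.03437586,  0.55062636, -0.31481263]), 'moment': array([ 0.02442663, -0.05333916, -0.01431663]), 'opening': 0.08753783488991132}
top {'K': [[596.9762, 0.0, 311.8965], [0.0, 596.9762, 236.1365], [0.0, 0.0, 1.0]], 'cam_to_world': [[0.0049, -0.981, 0.1941, 0.1289], [-0.9999, -0.002, 0.0154, -0.011], [-0.0147, -0.1941, -0.9809, 1.7306], [0.0, 0.0, 0.0, 1.0]]}
scene {'K': [[544.572, 0.0, 325.7555], [0.0, 544.572, 243.6873], [0.0, 0.0, 1.0]], 'cam_to_world': [[0.4817, 0.6852, -0.5464, 1.0984], [0.8763, -0.382, 0.2936, -0.3497], [-0.0075, -0.6202, -0.7844, 1.0561], [0.0, 0.0, 0.0, 1.0]]}
wrist {'K': [[343.6462, 0.0, 314.8826], [0.0, 343.6462, 236.0114], [0.0, 0.0, 1.0]], 'T_tool_cam': [[-0.0008, -0.9566, -0.2915, 0.0794], [1.0, -0.0008, -0.0, 0.001], [-0.0002, -0.2915, 0.9566, -0.1467], [0.0, 0.0, 0.0, 1.0]]}
```

View pics/top0.png

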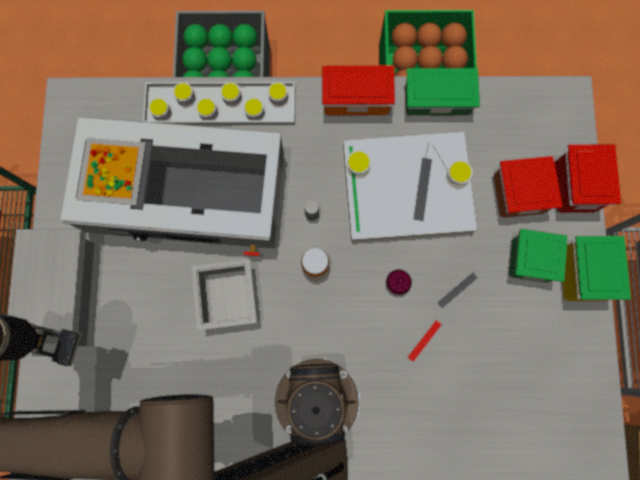

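View pics/scene0.png

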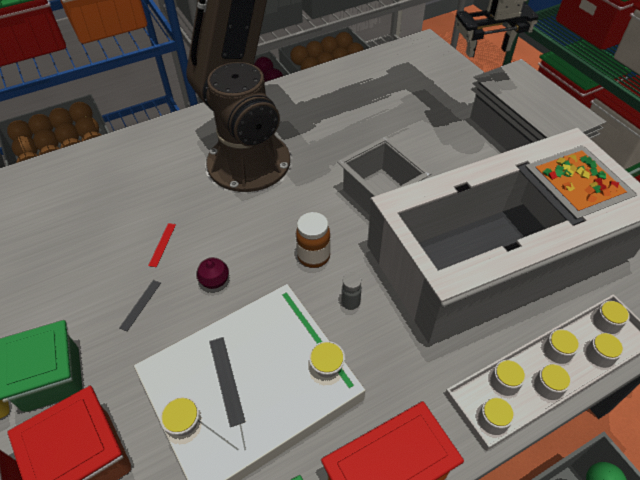

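View pics/wrist0.png

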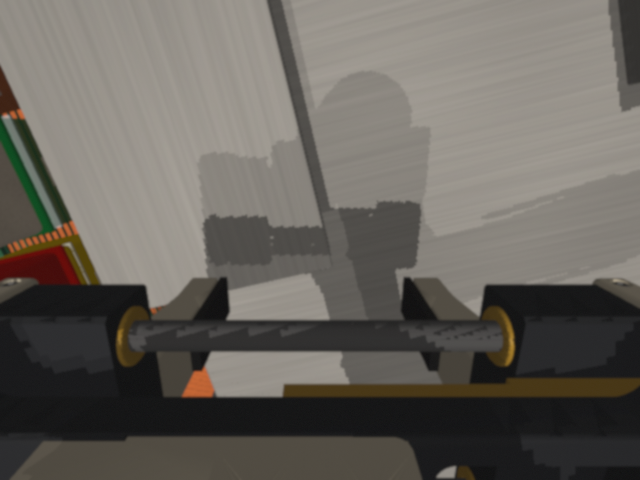

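The top view shows the bar on the block around (423,188), with a cup on either side at (359,162) and (460,172). The rail is on the left with its dark notches at about (206,147) and (198,211). The red strip and the smaller grey strip on the counter are decoys. The wrist view shows only the counter. Next I'll measure.

```bash
cat > h.py <<'E'
import numpy as np,cv2
def plane(s,uv,z,T=None):
    T=s["cam_to_world"] if T is None else T
    uv=np.atleast_2d(np.asarray(uv,float)); r=np.c_[(uv-s["K"][:2,2])/np.diag(s["K"])[:2],np.ones(len(uv))]@T[:3,:3].T
    o=T[:3,3]; return o+r*((z-o[2])/r[:,2])[:,None]
def blobs(img,mask,roi,amin=30):
    m=np.zeros(mask.shape,np.uint8);x0,y0,x1,y1=roi;m[y0:y1,x0:x1]=mask[y0:y1,x0:x1]
    c,_=cv2.findContours(m,cv2.RETR_EXTERNAL,cv2.CHAIN_APPROX_NONE)
    return sorted([k for k in c if cv2.contourArea(k)>amin],key=cv2.contourArea,reverse=True)
E
python3 - <<'E'
from h import *;import pickle
np.set_printoptions(precision=4,suppress=True)
d=pickle.load(open("s0.pkl","rb"))
for n,roi in(("top",(400,140,445,232)),("scene",(195,325,260,428))):
    s=d[n];im=s["img"].astype(int);g=im.mean(2)
    c=blobs(im,((g<125)).astype(np.uint8),roi)
    k=c[0];print(n,[cv2.contourArea(q) for q in c])
    P=plane(s,k[:,0],.053)[:,:2].astype(np.float32)
    print(" bar rect world",cv2.minAreaRect(P), cv2.boxPoints(cv2.minAreaRect(P)).tolist())
    hsv=cv2.cvtColor(s["img"],cv2.COLOR_RGB2HSV)
    y=((hsv[...,0]>24)&(hsv[...,0]<36)&(hsv[...,1]>150)).astype(np.uint8)
    for q in blobs(im,y,(340,140,480,240) if n=="top" else (140,320,360,450)):
        print(" cup",cv2.minEnclosingCircle(q),plane(s,[cv2.minEnclosingCircle(q)[0]],.091))
    # block
    w=((hsv[...,1]<40)&(g>170)).astype(np.uint8)
    roi=(335,125,485,250) if n=="top" else (125,280,370,480)
    q=max(blobs(im,w,roi),key=cv2.contourArea)
    Pb=plane(s,q[:,0],.05)[:,:2].astype(np.float32);print(" block",cv2.minAreaRect(Pb),cv2.boxPoints(cv2.minAreaRect(Pb)).tolist())
    # notches
    roi=(165,138,270,220) if n=="top" else (440,175,530,260)
    z=(g<60).astype(np.uint8)
    for q in blobs(im,z,roi,10)[:6]:
        r=cv2.minAreaRect(q);print(" dark",r,plane(s,[r[0]],.184))
s=d["top"];sc=d["scene"]
a=cv2.resize(s["img"][125:245,335:485],None,fx=4,fy=4,interpolation=cv2.INTER_CUBIC);cv2.imwrite("pics/c1.png",a[:,:,::-1])
b=cv2.resize(s["img"][105:255,55:290],None,fx=3.3,fy=3.3,interpolation=cv2.INTER_CUBIC);cv2.imwrite("pics/c2.png",b[:,:,::-1])
E
```

```text
top [533.0]
 bar rect world ((0.6022190451622009, -0.3045010566711426), (0.028129221871495247, 0.18764695525169373), 80.52690124511719) [[0.5073602199554443, -0.3029319643974304], [0.6924482583999634, -0.3338157534599304], [0.6970778703689575, -0.30607014894485474], [0.5119898319244385, -0.27518635988235474]]
 cup ((459.9375, 171.3125), 10.203117370605469) [[ 0.6425 -0.4065  0.091 ]]
 cup ((358.3900451660156, 161.34817504882812), 9.969223022460938) [[ 0.6722 -0.1176  0.091 ]]
 block ((0.616784930229187, -0.26636382937431335), (0.29464191198349, 0.35461297631263733), 4.33341121673584) [[0.456487774848938, -0.10069581866264343], [0.4832824468612671, -0.4542950689792633], [0.777082085609436, -0.4320318400859833], [0.7502874135971069, -0.0784325897693634]]
 dark ((214.44908142089844, 159.28668212890625), (99.1326904296875, 28.477113723754883), 0.6095065474510193) [[0.6472 0.279  0.184 ]]
 dark ((197.5, 211.0), (4.0, 9.0), 90.0) [[0.5027 0.3191 0.184 ]]
scene [1290.5, 31.0]
 bar rect world ((0.603283703327179, -0.30911973118782043), (0.03036823868751526, 0.19272130727767944), 80.594177246
[... 321 characters left out ...]
212  0.091 ]]
 block ((0.6160860061645508, -0.266227662563324), (0.29751288890838623, 0.36652880907058716), 4.343250751495361) [[0.45387786626815796, -0.09475509077310562], [0.4816356301307678, -0.46023133397102356], [0.7782941460609436, -0.4377002418041229], [0.7505363821983337, -0.07222399115562439]]
 dark ((484.4173889160156, 207.29685974121094), (62.106346130371094, 91.22338104248047), 87.85240936279297) [[0.5697 0.3226 0.184 ]]
 dark ((462.85504150390625, 187.85211181640625), (7.61538553237915, 13.846156120300293), 67.38013458251953) [[0.5007 0.3181 0.184 ]]
 dark ((511.637939453125, 245.8448486328125), (5.756555557250977, 14.298541069030762), 68.19859313964844) [[0.6795 0.3035 0.184 ]]
```

View pics/c1.png

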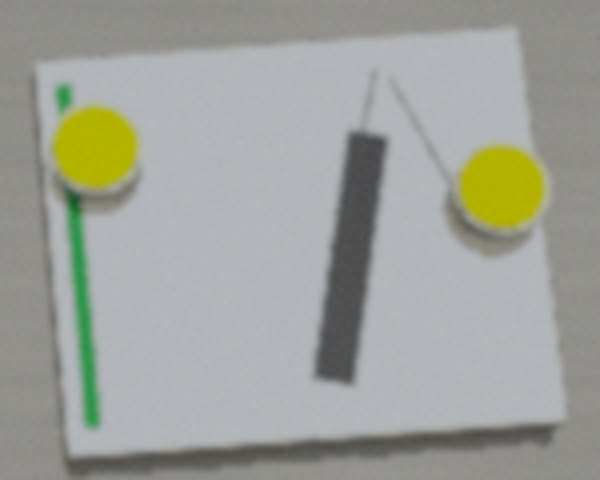

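View pics/c2.png

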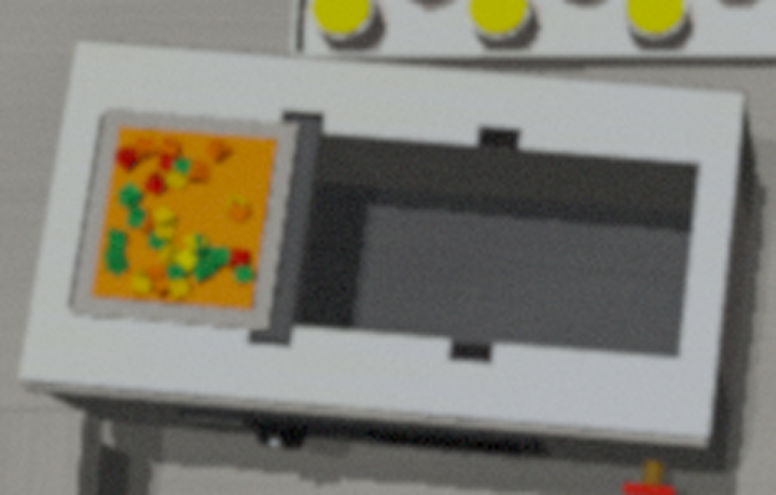

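The crops show the block with the bar on it. There is a thin wire or line beyond the bar's far end, which sliding toward the robot moves away from. The rail's empty notches are about 36 mm wide. Next I'll move over the rail for a wrist view on the way.

{"fn": "jog_arm", "kwargs": {"motion": [{"offset": [60, 25, -60], "roll": 0}, {"offset": [528, 226, -160], "roll": -0.154}, {"offset": [528, 226, -160], "roll": -0.154}, {"offset": [528, 226, -160], "roll": -0.154}, {"offset": [528, 226, -160], "roll": -0.154}, {"offset": [528, 226, -160], "roll": -0.154}, {"offset": [528, 226, -160], "roll": -0.154}, {"offset": [528, 226, -160], "roll": -0.154}, {"offset": [528, 226, -160], "roll": -0.154}, {"offset": [528, 226, -160], "roll": -0.154}, {"offset": [528, 226, -160], "roll": -0.154}, {"offset": [528, 226, -160], "roll": -0.154}, {"offset": [528, 226, -160], "roll": -0.154}, {"offset": [528, 226, -160], "roll": -0.154}, {"offset": [528, 226, -160], "roll": -0.154}, {"offset": [528, 226, -160], "roll": -0.154}, {"offset": [528, 226, -160], "roll": -0.154}, {"offset": [528, 226, -160], "roll": -0.154}, {"offset": [528, 226, -160], "roll": -0.154}, {"offset": [528, 226, -160], "roll": -0.154}]}}

```text
$.motion[0]: bad value
```

```bash
cat >> h.py <<'E'
def wristT(o,s):
    from scipy.spatial.transform import Rotation as R
    T=np.eye(4);T[:3,:3]=R.from_euler("xyz",o["orientation"],degrees=True).as_matrix();T[:3,3]=o["tool_pos"]
    return T@s["T_tool_cam"]
def grab(name):
    from plant import ctrl,cams;import pickle
    o=ctrl.get_obs();s=cams.snapshot("wrist");s["T"]=wristT(o,s);s["o"]=o
    cv2.imwrite(f"pics/{name}.png",s["img"][:,:,::-1]);pickle.dump(s,open(name+".pkl","wb"))
    print(np.round(o["clock"],2),o["tool_pos"].round(4),o["orientation"].round(2),o["force"].round(1),o["joint_pos"].round(1))
    return s
E
python3 -c "
from h import *;grab('w1')"
```

```text
0.15 [0.1596 0.6555 0.2369] [ 1.7993e+02 -1.0000e-02 -1.3690e+01] [-0.3 -0.4 -0.3] [ 92.8  20.6   0.6  -0.  -70.1 -16.5]
```

View pics/w1.png

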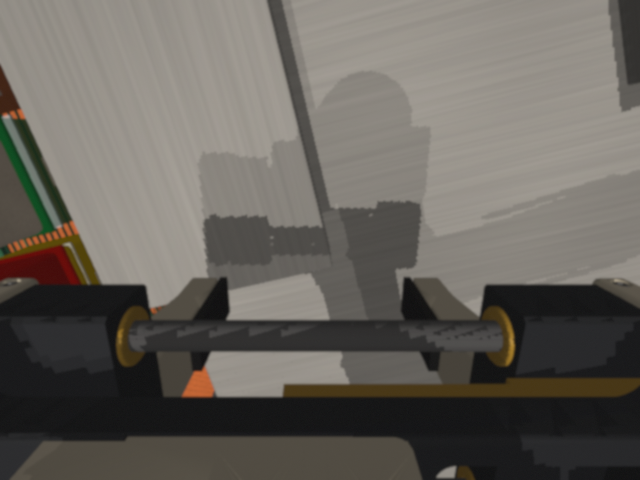

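The row needs "hand", so the arm did not move and this image is the same as the first wrist view.

{"fn": "jog_arm", "kwargs": {"motion": [{"offset": [60, 25, -60], "roll": 0, "hand": 87}, {"offset": [528, 226, -160], "roll": -0.154, "hand": 87}, {"offset": [528, 226, -160], "roll": -0.154, "hand": 87}, {"offset": [528, 226, -160], "roll": -0.154, "hand": 87}, {"offset": [528, 226, -160], "roll": -0.154, "hand": 87}, {"offset": [528, 226, -160], "roll": -0.154, "hand": 87}, {"offset": [528, 226, -160], "roll": -0.154, "hand": 87}, {"offset": [528, 226, -160], "roll": -0.154, "hand": 87}, {"offset": [528, 226, -160], "roll": -0.154, "hand": 87}, {"offset": [528, 226, -160], "roll": -0.154, "hand": 87}, {"offset": [528, 226, -160], "roll": -0.154, "hand": 87}, {"offset": [528, 226, -160], "roll": -0.154, "hand": 87}, {"offset": [528, 226, -160], "roll": -0.154, "hand": 87}, {"offset": [528, 226, -160], "roll": -0.154, "hand": 87}, {"offset": [528, 226, -160], "roll": -0.154, "hand": 87}, {"offset": [528, 226, -160], "roll": -0.154, "hand": 87}, {"offset": [528, 226, -160], "roll": -0.154, "hand": 87}, {"offset": [528, 226, -160], "roll": -0.154, "hand": 87}]}}

```text
clock: 1.7
tool_pos: [0.6189, 0.3114, 0.397]
orientation: [180.0, 0.1, -4.9]
force: [0.4, 0.3, 0.1]
opening: 0.0871
```

```bash
python3 -c "
from h import *;grab('w2')"
```

```text
1.7 [0.6189 0.3114 0.397 ] [ 1.7998e+02  5.0000e-02 -4.8700e+00] [0.4 0.3 0.1] [ 42.8  19.7  19.5  -0.  -89.9  42.4]
```

View pics/w2.png

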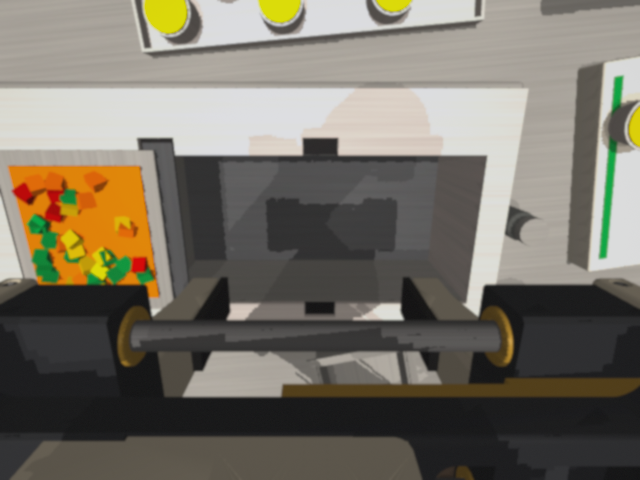

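The wrist view shows the empty notches at about (320,147) at the rear and (320,308) at the front, with the placed bar at (165,220). I'll measure them now.

Run:
```python
from h import *;import pickle
np.set_printoptions(precision=4,suppress=True)
s=pickle.load(open("w2.pkl","rb"));g=s["img"].mean(2)
C=[]
for v0,v1,u0,u1 in((141,152,290,352),(304,313,290,352)):
    e=[]
    p=g[v0:v1].mean(0);dd=np.diff(p)
    a=u0+np.argmin(dd[u0:320]);b=320+np.argmax(dd[320:u1])
    def sub(i):
        w=np.abs(dd[i-2:i+3]);return (w*np.arange(i-2,i+3)).sum()/w.sum()+.5
    print("edges",sub(a),sub(b)); C+=[[(sub(a)+sub(b))/2,(v0+v1-1)/2],[sub(a),(v0+v1-1)/2],[sub(b),(v0+v1-1)/2]]
P=plane(s,C,.190,s["T"]);print(P)
col=g[:,312:328].mean(1);d=np.diff(col);print("rows",[(i,round(d[i],0)) for i in range(130,325) if abs(d[i])>12])
for z in(.19,.184):print(z,plane(s,[[320,v] for v in (138,155.5,302,314)],z,s["T"]))
a,b=P[3,:2],P[0,:2];print("axis",np.degrees(np.arctan2(*(b-a)[::-1])),np.linalg.norm(b-a),"widths",np.linalg.norm(P[1]-P[2]),np.linalg.norm(P[4]-P[5]))
# trough right edge / deck edges for yaw
```

```text
edges 302.5537923614847 337.3277683455952
edges 304.496265560166 333.96503646503646
[[0.6831 0.2997 0.19  ]
 [0.6846 0.317  0.19  ]
 [0.6817 0.2825 0.19  ]
 [0.5035 0.3152 0.19  ]
 [0.505  0.3321 0.19  ]
 [0.502  0.2983 0.19  ]]
rows [(136, np.float64(-35.0)), (137, np.float64(-56.0)), (138, np.float64(-48.0)), (139, np.float64(-15.0)), (301, np.float64(-18.0)), (302, np.float64(-13.0)), (312, np.float64(18.0)), (313, np.float64(22.0)), (314, np.float64(17.0)), (318, np.float64(-12.0)), (319, np.float64(-22.0)), (320, np.float64(-19.0))]
0.19 [[0.6908 0.299  0.19  ]
 [0.6739 0.3004 0.19  ]
 [0.5111 0.3137 0.19  ]
 [0.4957 0.315  0.19  ]]
0.184 [[0.6907 0.299  0.184 ]
 [0.6735 0.3004 0.184 ]
 [0.5079 0.3139 0.184 ]
 [0.4923 0.3151 0.184 ]]
axis -4.926771207681861 0.18030696078968345 widths 0.034642277712708426 0.033877831792155914
```

{"fn": "jog_arm", "kwargs": {"motion": [{"offset": [53, 614, 100], "roll": 0.08, "hand": 87}, {"offset": [53, 614, 100], "roll": 0.08, "hand": 87}, {"offset": [53, 614, 100], "roll": 0.08, "hand": 87}, {"offset": [53, 614, 100], "roll": 0.08, "hand": 87}, {"offset": [53, 614, 100], "roll": 0.08, "hand": 87}, {"offset": [53, 614, 100], "roll": 0.08, "hand": 87}, {"offset": [53, 614, 100], "roll": 0.08, "hand": 87}, {"offset": [53, 614, 100], "roll": 0.08, "hand": 87}, {"offset": [53, 614, 147], "roll": 0.08, "hand": 87}, {"offset": [53, 614, 147], "roll": 0.08, "hand": 87}, {"offset": [53, 614, 147], "roll": 0.08, "hand": 87}, {"offset": [53, 614, 147], "roll": 0.08, "hand": 87}, {"offset": [53, 614, 147], "roll": 0.08, "hand": 87}, {"offset": [53, 614, 147], "roll": 0.08, "hand": 87}, {"offset": [53, 614, 147], "roll": 0.08, "hand": 87}, {"offset": [53, 614, 147], "roll": 0.08, "hand": 87}, {"offset": [53, 614, 147], "roll": 0.08, "hand": 87}, {"offset": [53, 614, 147], "roll": 0.08, "hand": 87}, {"offset": [53, 614, 147], "roll": 0.08, "hand": 87}]}}

```text
clock: 3.33
tool_pos: [0.6205, -0.3035, 0.2512]
orientation: [-180.0, -0.0, -9.4]
force: [0.3, -0.5, 0.9]
opening: 0.0871
```

Run:
```python
from h import *
s=grab('w3')
g=s["img"].mean(2)
for q in blobs(g,(g<115).astype(np.uint8),(200,60,420,315),200)[:3]:
    P=plane(s,q[:,0],.053,s["T"])[:,:2].astype(np.float32);r=cv2.minAreaRect(P)
    print(cv2.minAreaRect(q),r,cv2.boxPoints(r).round(4).tolist())
```

```text
3.33 [ 0.6205 -0.3035  0.2512] [-1.80e+02 -5.00e-02 -9.35e+00] [ 0.3 -0.5  0.9] [ -9.9  21.6   4.   -0.  -72.4  90.6]
((321.1438903808594, 221.97494506835938), (30.413171768188477, 177.8729248046875), 0.6095066070556641) ((0.6015806198120117, -0.30834051966667175), (0.03222472593188286, 0.1915212720632553), 80.17161560058594) [[0.5044999718666077, -0.30790001153945923], [0.6931999921798706, -0.34060001373291016], [0.6987000107765198, -0.30880001187324524], [0.5099999904632568, -0.2761000096797943]]
((222.5, 271.5), (44.99999237060547, 84.99998474121094), 0.0) ((0.5704784989356995, -0.19095027446746826), (0.05115696042776108, 0.09950045496225357), 80.59623718261719) [[0.5171999931335449, -0.20810000598430634], [0.6154000163078308, -0.22429999709129333], [0.6237000226974487, -0.1738000065088272], [0.525600016117096, -0.15760000050067902]]
((393.5, 176.5), (51.0, 81.0), -0.0) ((0.6419206261634827, -0.38848668336868286), (0.04898352921009064, 0.08489691466093063), 85.63533782958984) [[0.5976999998092651, -0.4097000062465668], [0.6823999881744385, -0.41609999537467957], [0.6861000061035156, -0.36730000376701355], [0.6014999747276306, -0.36079999804496765]]
```

View pics/w3.png

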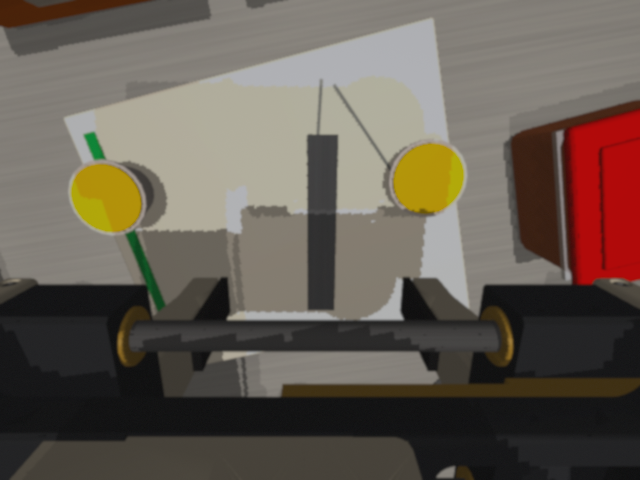

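The wrist view shows the bar upright at (321,222). The cups are at (107,196) and (428,178), well clear of the path. Next I close the fingers and come down to about 4 mm above the bar's centre.

{"fn": "jog_arm", "kwargs": {"motion": [{"offset": [-18, 7, 30], "roll": 0.008, "hand": 0}, {"offset": [-18, 7, 60], "roll": 0.008, "hand": 0}, {"offset": [-18, 7, 90], "roll": 0.008, "hand": 0}, {"offset": [-18, 7, 120], "roll": 0.008, "hand": 0}, {"offset": [-18, 7, 145], "roll": 0.008, "hand": 0}, {"offset": [-18, 7, 162], "roll": 0.008, "hand": 0}, {"offset": [-18, 7, 172], "roll": 0.008, "hand": 0}, {"offset": [-18, 7, 178], "roll": 0.008, "hand": 0}, {"offset": [-18, 7, 181], "roll": 0.008, "hand": 0}, {"offset": [-18, 7, 182], "roll": 0.008, "hand": 0}, {"offset": [-18, 7, 182.5], "roll": 0.008, "hand": 0}, {"offset": [-18, 7, 183], "roll": 0.008, "hand": 0}, {"offset": [-18, 7, 183], "roll": 0.008, "hand": 0}]}}

```text
clock: 4.47
tool_pos: [0.6016, -0.309, 0.0685]
orientation: [180.0, -0.1, -9.9]
force: [1.1, -0.2, 0.5]
opening: 0.0058
```

{"fn": "jog_arm", "kwargs": {"motion": [{"offset": [0, 0, 0.25], "roll": 0, "hand": 0}, {"offset": [0, 0, 0.5], "roll": 0, "hand": 0}, {"offset": [0, 0, 0.75], "roll": 0, "hand": 0}, {"offset": [0, 0, 1.0], "roll": 0, "hand": 0}, {"offset": [0, 0, 1.25], "roll": 0, "hand": 0}, {"offset": [0, 0, 1.5], "roll": 0, "hand": 0}, {"offset": [0, 0, 1.75], "roll": 0, "hand": 0}, {"offset": [0, 0, 2.0], "roll": 0, "hand": 0}]}}

```text
clock: 5.13
tool_pos: [0.6011, -0.3089, 0.0655]
orientation: [-180.0, 0.0, -9.9]
force: [0.2, 0.4, -0.2]
opening: 0.0004
```

{"fn": "jog_arm", "kwargs": {"motion": [{"offset": [0, 0, 0.25], "roll": 0, "hand": 0}, {"offset": [0, 0, 0.5], "roll": 0, "hand": 0}, {"offset": [0, 0, 0.5], "roll": 0, "hand": 0}]}}

```text
clock: 5.38
tool_pos: [0.6011, -0.3088, 0.065]
orientation: [-180.0, 0.0, -9.9]
force: [0.0, -0.1, -0.5]
opening: 0.0005
```

{"fn": "jog_arm", "kwargs": {"motion": [{"offset": [0, 0, 0.25], "roll": 0, "hand": 0}, {"offset": [0, 0, 0.5], "roll": 0, "hand": 0}, {"offset": [0, 0, 0.5], "roll": 0, "hand": 0}]}}

```text
clock: 5.63
tool_pos: [0.6011, -0.3089, 0.0645]
orientation: [-180.0, 0.0, -9.9]
force: [0.3, 0.5, 0.4]
opening: 0.0008
```

{"fn": "jog_arm", "kwargs": {"motion": [{"offset": [0, 0, 0.2], "roll": 0, "hand": 0}, {"offset": [0, 0, 0.4], "roll": 0, "hand": 0}, {"offset": [0, 0, 0.4], "roll": 0, "hand": 0}]}}

```text
clock: 5.88
tool_pos: [0.6012, -0.3089, 0.0644]
orientation: [180.0, -0.0, -9.9]
force: [0.5, -0.3, 2.3]
opening: 0.0003
```

{"fn": "jog_arm", "kwargs": {"motion": [{"offset": [0, 0, 0.15], "roll": 0, "hand": 0}, {"offset": [0, 0, 0.3], "roll": 0, "hand": 0}, {"offset": [0, 0, 0.3], "roll": 0, "hand": 0}]}}

```text
clock: 6.13
tool_pos: [0.6013, -0.309, 0.0644]
orientation: [180.0, -0.0, -9.9]
force: [-0.6, 1.8, 5.1]
opening: 0.0005
```

{"fn": "jog_arm", "kwargs": {"motion": [{"offset": [0, 0, 0.15], "roll": 0, "hand": 0}, {"offset": [-0.5, 0, 0.2], "roll": 0, "hand": 0}, {"offset": [-1.5, 0, 0.2], "roll": 0, "hand": 0}, {"offset": [-3, 0, 0.2], "roll": 0, "hand": 0}, {"offset": [-4.5, 0, 0.2], "roll": 0, "hand": 0}, {"offset": [-6, 0, 0.2], "roll": 0, "hand": 0}, {"offset": [-7.5, 0, 0.2], "roll": 0, "hand": 0}, {"offset": [-9, 0, 0.2], "roll": 0, "hand": 0}, {"offset": [-10, 0, 0.2], "roll": 0, "hand": 0}]}}

```text
clock: 6.88
tool_pos: [0.5921, -0.3074, 0.0644]
orientation: [180.0, -0.1, -9.9]
force: [1.6, -0.5, 6.2]
opening: 0.0003
```

{"fn": "jog_arm", "kwargs": {"motion": [{"offset": [-1, 0, 0], "roll": 0, "hand": 0}, {"offset": [-3, 0, 0], "roll": 0, "hand": 0}, {"offset": [-5, 0, 0], "roll": 0, "hand": 0}, {"offset": [-7, 0, 0], "roll": 0, "hand": 0}, {"offset": [-9, 0, 0], "roll": 0, "hand": 0}, {"offset": [-11, 0, 0], "roll": 0, "hand": 0}, {"offset": [-13, 0, 0], "roll": 0, "hand": 0}, {"offset": [-15, 0, 0], "roll": 0, "hand": 0}, {"offset": [-17, 0, 0], "roll": 0, "hand": 0}, {"offset": [-19, 0, 0], "roll": 0, "hand": 0}, {"offset": [-20, 0, 0], "roll": 0, "hand": 0}]}}

```text
clock: 7.8
tool_pos: [0.5723, -0.304, 0.0643]
orientation: [180.0, -0.1, -9.9]
force: [1.1, -0.6, 4.1]
opening: 0.0001
```

{"fn": "jog_arm", "kwargs": {"motion": [{"offset": [0, 0, 0.2], "roll": 0, "hand": 0}, {"offset": [-1, 0, 0.2], "roll": 0, "hand": 0}, {"offset": [-3, 0, 0.2], "roll": 0, "hand": 0}, {"offset": [-5, 0, 0.2], "roll": 0, "hand": 0}, {"offset": [-7, 0, 0.2], "roll": 0, "hand": 0}, {"offset": [-9, 0, 0.25], "roll": 0, "hand": 0}, {"offset": [-11, 0, 0.25], "roll": 0, "hand": 0}, {"offset": [-13, 0, 0.3], "roll": 0, "hand": 0}, {"offset": [-15, 0, 0.3], "roll": 0, "hand": 0}, {"offset": [-17, 0, 0.35], "roll": 0, "hand": 0}, {"offset": [-19, 0, 0.35], "roll": 0, "hand": 0}, {"offset": [-20, 0, 0.35], "roll": 0, "hand": 0}]}}

```text
clock: 8.8
tool_pos: [0.553, -0.3007, 0.0643]
orientation: [180.0, -0.2, -9.9]
force: [2.4, -0.6, 7.2]
opening: 0.0005
```

{"fn": "jog_arm", "kwargs": {"motion": [{"offset": [-1, 0, 0], "roll": 0, "hand": 0}, {"offset": [-3, 0, 0], "roll": 0, "hand": 0}, {"offset": [-5, 0, 0], "roll": 0, "hand": 0}, {"offset": [-7, 0, 0.05], "roll": 0, "hand": 0}, {"offset": [-9, 0, 0.05], "roll": 0, "hand": 0}, {"offset": [-11, 0, 0.05], "roll": 0, "hand": 0}, {"offset": [-13, 0, 0.1], "roll": 0, "hand": 0}, {"offset": [-15, 0, 0.1], "roll": 0, "hand": 0}, {"offset": [-17, 0, 0.1], "roll": 0, "hand": 0}, {"offset": [-19, 0, 0.15], "roll": 0, "hand": 0}, {"offset": [-20, 0, 0.15], "roll": 0, "hand": 0}]}}

```text
clock: 9.72
tool_pos: [0.5335, -0.2973, 0.0643]
orientation: [180.0, -0.2, -9.9]
force: [2.4, -0.3, 6.4]
opening: 0.0005
```

{"fn": "jog_arm", "kwargs": {"motion": [{"offset": [-1, 0, 0], "roll": 0, "hand": 0}, {"offset": [-3, 0, 0], "roll": 0, "hand": 0}, {"offset": [-5, 0, 0], "roll": 0, "hand": 0}, {"offset": [-7, 0, 0.05], "roll": 0, "hand": 0}, {"offset": [-9, 0, 0.05], "roll": 0, "hand": 0}, {"offset": [-11, 0, 0.05], "roll": 0, "hand": 0}, {"offset": [-13, 0, 0.1], "roll": 0, "hand": 0}, {"offset": [-15, 0, 0.1], "roll": 0, "hand": 0}, {"offset": [-17, 0, 0.1], "roll": 0, "hand": 0}, {"offset": [-19, 0, 0.15], "roll": 0, "hand": 0}, {"offset": [-20, 0, 0.15], "roll": 0, "hand": 0}]}}

```text
clock: 10.63
tool_pos: [0.5141, -0.2939, 0.0643]
orientation: [180.0, -0.2, -9.9]
force: [2.0, -0.2, 8.8]
opening: 0.0008
```

Run:
```python
from h import *
from plant import cams
for n in("top","scene"):
    s=cams.snapshot(n);im=s["img"];cv2.imwrite(f"pics/{n}2.png",im[:,:,::-1])
a=im[250:470,100:400];cv2.imwrite("pics/c3.png",cv2.resize(np.ascontiguousarray(a[:,:,::-1]),None,fx=2.6,fy=2.6,interpolation=cv2.INTER_CUBIC))
```

```text
(no output)
```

View pics/c3.png

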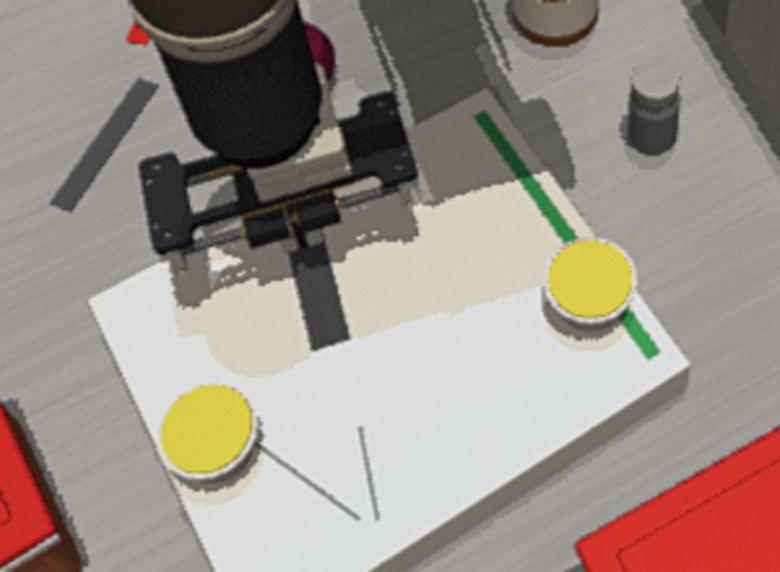

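Run:
```python
from h import *;import pickle
d=pickle.load(open("s0.pkl","rb"))
far=plane(d["scene"],[(227.3,382.7)],.053);print("far",far)
print("slide", far[0,:2]-[.6983,-.3249])
s=d["top"];hsv=cv2.cvtColor(s["img"],cv2.COLOR_RGB2HSV)
q=blobs(s["img"],((hsv[...,1]>120)&(hsv[...,2]<130)).astype(np.uint8),(380,265,420,300))[0];c=cv2.minEnclosingCircle(q);print(c,plane(s,[c[0]],.036))
```

```text
far [[ 0.60982284 -0.30951188  0.053     ]]
slide [-0.08847716  0.01538812]
((398.4114074707031, 281.8670959472656), 11.95080852508545) [[ 0.332041   -0.23128023  0.036     ]]
```

The scene crop shows the bar following the finger without slip; its far end has come about 90 mm. The near end now overhangs about 46 mm, so I'll slide about 21 mm more with slightly less press.

{"fn": "jog_arm", "kwargs": {"motion": [{"offset": [0, 0, -0.2], "roll": 0, "hand": 0}, {"offset": [-1, 0, -0.2], "roll": 0, "hand": 0}, {"offset": [-3, 0, -0.2], "roll": 0, "hand": 0}, {"offset": [-5, 0, -0.2], "roll": 0, "hand": 0}, {"offset": [-7, 0, -0.15], "roll": 0, "hand": 0}, {"offset": [-9, 0, -0.15], "roll": 0, "hand": 0}, {"offset": [-11, 0, -0.15], "roll": 0, "hand": 0}, {"offset": [-13, 0, -0.15], "roll": 0, "hand": 0}, {"offset": [-15, 0, -0.1], "roll": 0, "hand": 0}, {"offset": [-17, 0, -0.1], "roll": 0, "hand": 0}, {"offset": [-19, 0, -0.1], "roll": 0, "hand": 0}, {"offset": [-20, 0, -0.1], "roll": 0, "hand": 0}, {"offset": [-21, 0, -0.1], "roll": 0, "hand": 0}, {"offset": [-21, 0, -0.1], "roll": 0, "hand": 0}]}}

```text
clock: 11.9
tool_pos: [0.4932, -0.2903, 0.0643]
orientation: [180.0, -0.2, -9.9]
force: [1.5, 0.2, 9.4]
opening: 0.0002
```

{"fn": "jog_arm", "kwargs": {"motion": [{"offset": [0, 0, -0.5], "roll": 0, "hand": 0}, {"offset": [0, 0, -1.5], "roll": 0, "hand": 0}, {"offset": [0, 0, -5], "roll": 0, "hand": 0}, {"offset": [0, 0, -20], "roll": 0, "hand": 0}, {"offset": [0, 0, -50], "roll": 0, "hand": 60}, {"offset": [0, 0, -85], "roll": 0, "hand": 60}, {"offset": [0, 0, -120], "roll": 0, "hand": 60}, {"offset": [0, 0, -150], "roll": 0, "hand": 60}, {"offset": [0, 0, -165], "roll": 0, "hand": 60}, {"offset": [0, 0, -165], "roll": 0, "hand": 60}, {"offset": [0, 0, -165], "roll": 0, "hand": 60}]}}

```text
clock: 12.82
tool_pos: [0.4917, -0.2896, 0.2287]
orientation: [-180.0, -0.1, -9.9]
force: [-1.0, 0.1, -0.0]
opening: 0.0414
```

Run:
```python
from h import *
s=grab('w4')
g=s["img"].mean(2)
for q in blobs(g,(g<95).astype(np.uint8),(230,60,410,318),300)[:3]:
    P=plane(s,q[:,0],.053,s["T"])[:,:2].astype(np.float32);r=cv2.minAreaRect(P)
    print(cv2.minAreaRect(q),r,cv2.boxPoints(r).round(4).tolist())
```

```text
12.82 [ 0.4917 -0.2896  0.2287] [-1.7997e+02 -6.0000e-02 -9.9100e+00] [-1.   0.1 -0. ] [-10.9  11.1 -13.6  -0.  -65.3  91. ]
((319.5, 215.0), (204.0, 179.0), 90.0) ((0.4841909408569336, -0.29420387744903564), (0.18908293545246124, 0.20313246548175812), 80.04998779296875) [[0.3677999973297119, -0.36980000138282776], [0.5679000020027161, -0.4049000144004822], [0.600600004196167, -0.21860000491142273], [0.40049999952316284, -0.1835000067949295]]
```

View pics/w4.png

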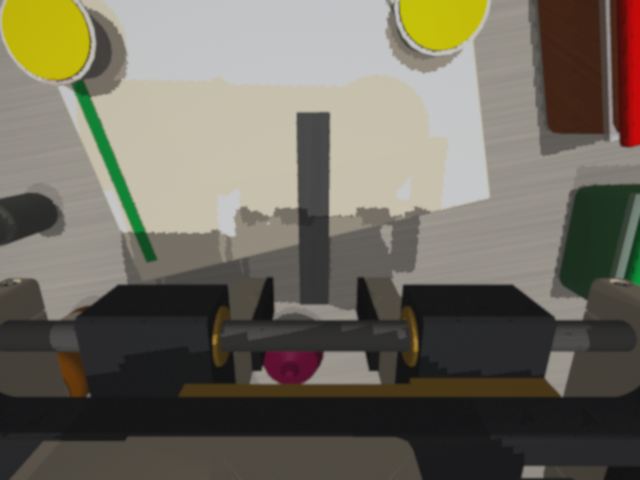

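The wrist view shows the bar from (313,112) to (314,303), with the block edge crossing it at about row 239. The overhang is about 64 mm, and the fingers straddle the bar.

Run:
```python
from h import *;import pickle
s=pickle.load(open("w4.pkl","rb"));g=s["img"].mean(2)
def cen(v):
    p=g[v-4:v+5].mean(0);d=np.abs(np.diff(p));a=288+np.argmax(d[288:312]);b=314+np.argmax(d[314:345]);return (a+b)/2+.5,a,b
print([cen(v) for v in (125,160,190,250,290)])
c=g[:,306:322].mean(1);d=np.diff(c);print(100+np.argmin(d[100:130])+.5,290+np.argmax(d[290:318])+.5)
U=[(cen(125)[0],100+np.argmin(d[100:130])+.5),(cen(290)[0],290+np.argmax(d[290:318])+.5),(314,239)]
P=plane(s,U,.053,s["T"]);print(P.round(4),np.linalg.norm(P[0]-P[1]),np.linalg.norm(P[2]-P[1]))
a=P[0]-P[1];print(np.degrees(np.arctan2(a[1],a[0])))
t=s["o"]["tool_pos"];G=P[1]+35*.001*a/np.linalg.norm(a);print("grasp",G)
y=np.radians(s["o"]["orientation"][2]);D=G-t;print("tool dx dy mm",1e3*(D[0]*np.cos(y)+D[1]*np.sin(y)),1e3*(D[0]*np.sin(y)-D[1]*np.cos(y)))
```

```text
[(np.float64(313.0), np.int64(296), np.int64(329)), (np.float64(312.5), np.int64(296), np.int64(328)), (np.float64(313.0), np.int64(297), np.int64(328)), (np.float64(314.0), np.int64(298), np.int64(329)), (np.float64(314.0), np.int64(299), np.int64(328))]
112.5 303.5
[[ 0.5858 -0.3054  0.053 ]
 [ 0.4008 -0.2737  0.053 ]
 [ 0.4702 -0.2859  0.053 ]] 0.18770094785011485 0.07048664779139878
-9.730952145297136
grasp [ 0.43525851 -0.27960654  0.053     ]
tool dx dy mm -57.28149049612488 -0.15018549994058084
```

{"fn": "jog_arm", "kwargs": {"motion": [{"offset": [-30, 0, 10], "roll": 0, "hand": 60}, {"offset": [-57, 0, 40], "roll": 0, "hand": 60}, {"offset": [-57, 0, 75], "roll": 0, "hand": 60}, {"offset": [-57, 0, 110], "roll": 0, "hand": 60}, {"offset": [-57, 0, 135], "roll": 0, "hand": 60}, {"offset": [-57, 0, 155], "roll": 0, "hand": 60}, {"offset": [-57, 0, 170], "roll": 0, "hand": 60}, {"offset": [-57, 0, 180], "roll": 0, "hand": 60}, {"offset": [-57, 0, 185], "roll": 0, "hand": 60}, {"offset": [-57, 0, 185], "roll": 0, "hand": 60}, {"offset": [-57, 0, 185], "roll": 0, "hand": 60}]}}

```text
clock: 13.78
tool_pos: [0.4357, -0.2801, 0.0432]
orientation: [180.0, 0.0, -9.9]
force: [0.0, -0.1, 0.5]
opening: 0.0599
```

{"fn": "jog_arm", "kwargs": {"motion": [{"offset": [0, 0, 0], "roll": 0, "hand": 40}, {"offset": [0, 0, 0], "roll": 0, "hand": 36}, {"offset": [0, 0, 0], "roll": 0, "hand": 34}, {"offset": [0, 0, 0], "roll": 0, "hand": 32}, {"offset": [0, 0, 0], "roll": 0, "hand": 30}, {"offset": [0, 0, 0], "roll": 0, "hand": 28}, {"offset": [0, 0, 0], "roll": 0, "hand": 20}, {"offset": [0, 0, 0], "roll": 0, "hand": 10}, {"offset": [0, 0, 0], "roll": 0, "hand": 10}, {"offset": [0, 0, 0], "roll": 0, "hand": 10}, {"offset": [0, 0, 0], "roll": 0, "hand": 10}]}}

```text
clock: 14.7
tool_pos: [0.4357, -0.2801, 0.0432]
orientation: [180.0, -0.0, -9.9]
force: [0.2, -0.7, 1.3]
opening: 0.0292
```

{"fn": "jog_arm", "kwargs": {"motion": [{"offset": [0, 0, -0.5], "roll": 0, "hand": 10}, {"offset": [0, 0, -1], "roll": 0, "hand": 10}, {"offset": [0, 0, -2], "roll": 0, "hand": 10}, {"offset": [0, 0, -3], "roll": 0, "hand": 10}, {"offset": [0, 0, -5], "roll": 0, "hand": 10}, {"offset": [0, 0, -7], "roll": 0, "hand": 10}, {"offset": [0, 0, -10], "roll": 0, "hand": 10}, {"offset": [0, 0, -14], "roll": 0, "hand": 10}, {"offset": [0, 0, -20], "roll": 0, "hand": 10}, {"offset": [0, 0, -28], "roll": 0, "hand": 10}, {"offset": [0, 0, -38], "roll": 0, "hand": 10}, {"offset": [0, 0, -50], "roll": 0, "hand": 10}, {"offset": [0, 0, -64], "roll": 0, "hand": 10}, {"offset": [0, 0, -80], "roll": 0, "hand": 10}, {"offset": [0, 0, -95], "roll": 0, "hand": 10}, {"offset": [0, 0, -105], "roll": 0, "hand": 10}, {"offset": [0, 0, -110], "roll": 0, "hand": 10}, {"offset": [0, 0, -112], "roll": 0, "hand": 10}]}}

```text
clock: 16.2
tool_pos: [0.436, -0.2801, 0.1563]
orientation: [180.0, -0.1, -9.9]
force: [-0.2, 0.8, -1.5]
opening: 0.0286
```

Run:
```python
from h import *
from plant import cams
s=grab('w5')
g=s["img"].mean(2)
t=cams.snapshot("scene")["img"][200:440,100:400]
A=cv2.resize(t,(640,512));W=np.vstack([A])
cv2.imwrite("pics/c5.png",np.hstack([cv2.resize(t,(400,320)),cv2.resize(s["img"],(400,320))])[:,:,::-1])
```

```text
16.2 [ 0.436  -0.2801  0.1563] [ 1.8e+02 -1.1e-01 -9.9e+00] [-0.2  0.8 -1.5] [-11.    9.8 -25.5  -0.  -54.5  91.1]
```

View pics/c5.png

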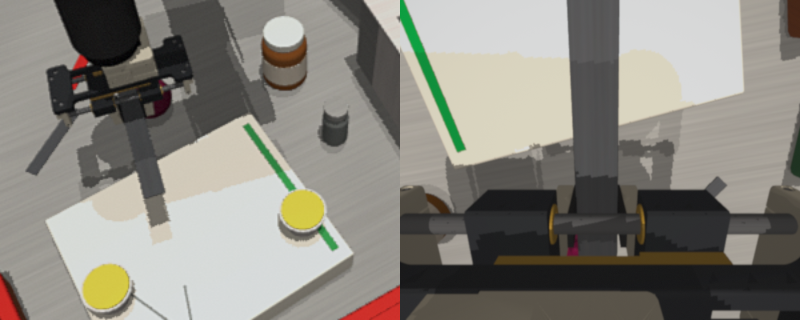

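The crop shows the bar held at its near end and clear of the block, with everything else in place. I'll check its droop numerically from its width against image row.

```bash
cat >> h.py <<'E'
def barpose(s,rows,c0=314,lo=260,hi=380,W=.030):
    """bar in the hand: edges per row -> tool-frame points by known width (least squares line)"""
    g=cv2.GaussianBlur(s["img"],(3,3),0).astype(float);T=s["T_tool_cam"];f=s["K"][0,0];out=[]
    for v in rows:
        d=np.abs(np.diff(g[v-2:v+3].mean(0),axis=0)).sum(1)
        a=lo+np.argmax(d[lo:c0]);b=c0+np.argmax(d[c0:hi]);
        sub=lambda i:(d[i-2:i+3]*np.arange(i-2,i+3)).sum()/d[i-2:i+3].sum()+.5
        a,b=sub(a),sub(b);z=f*W/(b-a);p=np.array([((a+b)/2-s["K"][0,2])/f*z,(v-s["K"][1,2])/f*z,z,1])
        out.append(np.r_[v,b-a,1e3*(T@p)[:3]])
    return np.array(out)
E
python3 - <<'E'
from h import *;import pickle
np.set_printoptions(precision=2,suppress=True)
s=pickle.load(open("w5.pkl","rb"));o=barpose(s,range(8,270,16));print(o)
E
```

```text
[[  8.    83.78 121.56  -1.16  -5.2 ]
 [ 24.    82.94 116.45  -1.05  -5.46]
 [ 40.    82.01 111.28  -0.94  -5.56]
 [ 56.    80.58 106.14  -0.9   -4.8 ]
 [ 72.    79.76 100.66  -0.76  -5.08]
 [ 88.    78.91  95.07  -0.74  -5.34]
 [104.    78.06  89.36  -0.61  -5.59]
 [120.    77.11  83.53  -0.48  -5.67]
 [136.    76.07  77.55  -0.35  -5.58]
 [152.    75.23  71.43  -0.21  -5.87]
 [168.    74.25  65.14  -0.24  -5.89]
 [184.    73.4   58.72  -0.09  -6.16]
 [200.    72.38  52.09   0.06  -6.12]
 [216.    72.3   45.71   0.05  -7.9 ]
 [232.    71.78  39.06   0.26  -8.83]
 [248.    71.11  32.23   0.36  -9.5 ]
 [264.    69.47  24.51   0.59  -8.29]]
```

{"fn": "jog_arm", "kwargs": {"motion": [{"offset": [0, 0, -3], "roll": 0, "hand": 10}, {"offset": [0, 0, -8], "roll": 0, "hand": 10}, {"offset": [0, -2, -16], "roll": 0, "hand": 10}, {"offset": [0, -5, -26], "roll": 0, "hand": 10}, {"offset": [0, -10, -38], "roll": 0, "hand": 10}, {"offset": [0, -18, -52], "roll": 0, "hand": 10}, {"offset": [0, -30, -66], "roll": 0, "hand": 10}, {"offset": [0, -46, -80], "roll": 0, "hand": 10}, {"offset": [0, -64, -94], "roll": 0, "hand": 10}, {"offset": [-1, -84, -106], "roll": 0, "hand": 10}, {"offset": [-1, -106, -117], "roll": 0, "hand": 10}, {"offset": [-1, -130, -126], "roll": -0.005, "hand": 10}, {"offset": [-2, -155, -133], "roll": -0.01, "hand": 10}, {"offset": [-2, -180, -138], "roll": -0.015, "hand": 10}, {"offset": [-2, -205, -141], "roll": -0.02, "hand": 10}, {"offset": [-3, -230, -143], "roll": -0.025, "hand": 10}, {"offset": [-3, -255, -144], "roll": -0.03, "hand": 10}, {"offset": [-3, -280, -144], "roll": -0.035, "hand": 10}, {"offset": [-4, -302, -144], "roll": -0.04, "hand": 10}, {"offset": [-4, -320, -144], "roll": -0.045, "hand": 10}]}}

```text
clock: 17.97
tool_pos: [0.4866, 0.0377, 0.3002]
orientation: [-180.0, -0.1, -7.3]
force: [0.1, -0.2, -1.5]
opening: 0.0293
```

{"fn": "jog_arm", "kwargs": {"motion": [{"offset": [0, -16, 0], "roll": 0, "hand": 10}, {"offset": [1, -34, 0], "roll": 0, "hand": 10}, {"offset": [2, -54, 0], "roll": -0.003, "hand": 10}, {"offset": [3, -76, 0], "roll": -0.006, "hand": 10}, {"offset": [4, -98, 0], "roll": -0.01, "hand": 10}, {"offset": [5, -120, 0], "roll": -0.014, "hand": 10}, {"offset": [6, -142, 0], "roll": -0.018, "hand": 10}, {"offset": [7, -164, 0], "roll": -0.022, "hand": 10}, {"offset": [8, -186, 0], "roll": -0.025, "hand": 10}, {"offset": [9, -206, 0], "roll": -0.028, "hand": 10}, {"offset": [10, -224, 0], "roll": -0.028, "hand": 10}, {"offset": [10, -240, 0], "roll": -0.028, "hand": 10}, {"offset": [10, -254, 0], "roll": -0.028, "hand": 10}, {"offset": [10, -265, 5], "roll": -0.028, "hand": 10}, {"offset": [10, -273, 12], "roll": -0.028, "hand": 10}, {"offset": [10, -278, 22], "roll": -0.028, "hand": 10}, {"offset": [10, -280, 34], "roll": -0.028, "hand": 10}, {"offset": [10, -280, 44], "roll": -0.028, "hand": 10}, {"offset": [10, -280, 50], "roll": -0.028, "hand": 10}, {"offset": [10, -280, 50], "roll": -0.028, "hand": 10}]}}

```text
clock: 19.63
tool_pos: [0.5315, 0.3112, 0.2469]
orientation: [179.9, 0.1, -5.8]
force: [-0.6, 0.4, -1.4]
opening: 0.029
```

{"fn": "jog_arm", "kwargs": {"motion": [{"offset": [0, 0, 4], "roll": 0, "hand": 10}, {"offset": [0, 0, 10], "roll": 0, "hand": 10}, {"offset": [0, 0, 18], "roll": 0, "hand": 10}, {"offset": [0, 0, 26], "roll": 0, "hand": 10}, {"offset": [0, 0, 33], "roll": 0, "hand": 10}, {"offset": [0, 0, 39], "roll": 0, "hand": 10}, {"offset": [0, 0, 44], "roll": 0, "hand": 10}, {"offset": [0, 0, 47], "roll": 0, "hand": 10}, {"offset": [0, 0, 49], "roll": 0, "hand": 10}, {"offset": [0, 0, 50], "roll": 0, "hand": 10}, {"offset": [0, 0, 50], "roll": 0, "hand": 10}]}}

```text
clock: 20.55
tool_pos: [0.5324, 0.3125, 0.1991]
orientation: [-180.0, -0.0, -5.7]
force: [0.2, -0.2, -1.1]
opening: 0.0288
```

Run:
```python
from h import *
from plant import cams;import pickle
np.set_printoptions(precision=2,suppress=True)
s=grab('w6')
o=barpose(s,range(8,230,12));print(o)
d={n:cams.snapshot(n) for n in("top","scene")};pickle.dump(d,open("s6.pkl","wb"))
r=lambda a,w,h:cv2.resize(np.ascontiguousarray(a),(w,h),interpolation=cv2.INTER_CUBIC)
L=r(s["img"][0:300,190:450],520,600)
R=np.vstack([r(d["scene"]["img"][160:290,420:560],280,300),r(d["top"]["img"][130:230,160:253],280,300)])
cv2.imwrite("pics/c6.png",np.hstack([L,R])[:,:,::-1])
```

```text
20.55 [0.53 0.31 0.2 ] [-180.     -0.01   -5.71] [ 0.2 -0.2 -1.1] [ 48.5  16.7 -10.1   0.  -63.2  35.8]
[[  8.    82.18 122.31  -1.19  -2.46]
 [ 20.    81.33 118.52  -1.09  -2.24]
 [ 32.    80.71 114.56  -1.07  -2.42]
 [ 44.    79.97 110.58  -0.99  -2.4 ]
 [ 56.    79.3  106.5   -0.93  -2.51]
 [ 68.    78.73 102.32  -0.87  -2.79]
 [ 80.    82.05  97.19  -0.48  -9.89]
 [ 92.    77.98  93.71  -0.99  -4.09]
 [104.    76.79  89.45  -1.24  -3.26]
 [116.    78.73  84.83  -0.43  -8.12]
 [128.    76.37  80.49  -0.94  -5.21]
 [140.    77.67  76.04  -0.23  -8.93]
 [152.    87.58  72.47  -1.8  -25.73]
 [164.    74.6   66.67   0.3   -6.09]
 [176.    73.91  61.89   0.44  -6.18]
 [188.    75.79  57.78   0.08 -11.05]
 [200.    72.09  51.9   -0.31  -5.55]
 [212.    74.53  48.18  -0.78 -11.59]
 [224.    70.51  41.52   0.29  -5.36]]
```

View pics/c6.png

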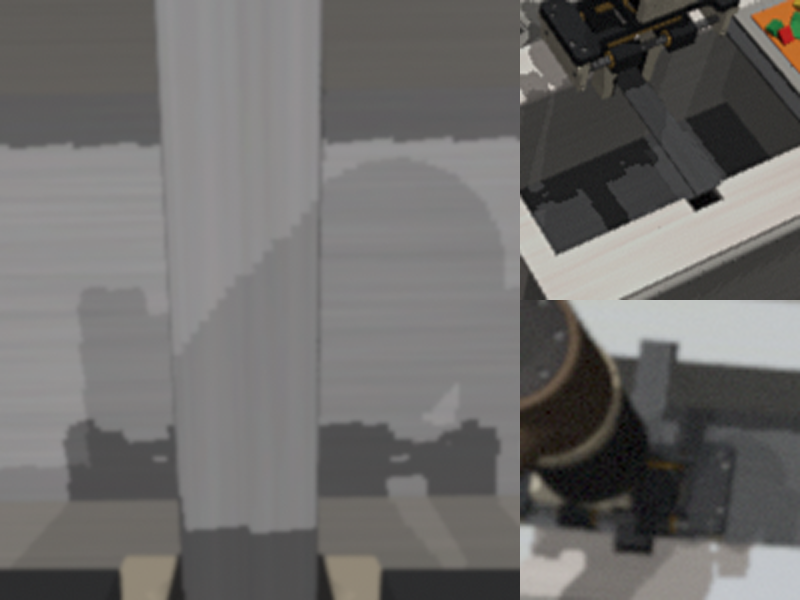

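In the crops the bar hangs over the trough. In the scene and top views its far end sits just at the rear notch. This is my last view, so I'll check the fit numerically in the top and scene images.

Run:
```python
from h import *;import pickle
np.set_printoptions(precision=4,suppress=True,linewidth=150)
a=pickle.load(open("s0.pkl","rb"));b=pickle.load(open("s6.pkl","rb"))
def edges(g,v,u0,u1,k=1):
    p=g[v-k:v+k+1].mean(0)
    return p[u0:u1].astype(int)
g0=a["top"]["img"].mean(2);g6=b["top"]["img"].mean(2)
for v in(144,146,148):print("n",v,edges(g0,v,194,220,0))
for v in(141,143,145,147,149,151):print("b",v,edges(g6,v,194,220,0))
print("col n",g0[135:165,204:209].mean(1).astype(int));print("col b",g6[135:165,204:209].mean(1).astype(int))
print("front notch0",[edges(g0,v,188,210,0) for v in(210,212)]);print("front 6",[edges(g6,v,188,210,0) for v in(206,208,210,212,214)])
print("col n",g0[200:220,197].astype(int));print("col 6",g6[200:220,197].astype(int))
```

```text
n 144 [179 181 178 179 174 150 107  72  61  65  70  78  79  82  89  92  96 106 130 161 178 181 179 180 180 181]
n 146 [179 179 180 179 174 141  84  41  29  30  33  27  28  30  33  39  35  62 119 161 176 181 180 180 178 178]
n 148 [139 146 150 155 147 116  71  41  33  39  38  31  37  32  35  32  40  72 133 163 176 178 177 179 179 180]
b 141 [196 195 194 195 194 196 193 191 192 193 192 192 194 194 195 197 194 195 195 195 196 196 195 196 195 195]
b 143 [196 196 194 196 191 176 154 135 137 140 149 154 157 158 164 168 169 172 178 189 195 196 196 196 197 195]
b 145 [196 196 196 196 190 164 120  95  88  89  91  91  86  90  87  85  73  82 127 174 192 196 195 195 195 196]
b 147 [186 189 191 191 186 157 114  91  87  88  88  87  86  86  90  85  68  84 143 181 194 196 195 194 195 194]
b 149 [102 107 106 112 113 104  93  88  89  89  86  86  84  86  86  80  66  80 136 166 174 178 180 180 182 184]
b 151 [59 61 62 60 68 79 86 90 85 86 88 87 86 90 85 72 61 57 69 72 81 87 88 92 96 98]
col n [180 180 180 179 179 180 179 168 137  80  36  30  33  34  44  53  52  53  53  54  52  51  54  52  52  54  54  55
[... 447 characters left out ...]
9, 23, 22, 24, 20, 23, 26, 32, 26, 29, 31, 40]), array([104, 103,  95,  76,  57,  47,  45,  43,  45,  43,  35,  36,  37,  29,  31,  37,  39,  48,  48,  46,  44,  45]), array([111, 113,  98,  71,  49,  39,  43,  48,  47,  47,  41,  42,  40,  39,  30,  34,  76,  94, 106, 108, 109, 106]), array([114, 114,  99,  73,  43,  33,  25,  26,  20,  22,  30,  21,  29,  25,  22,  44,  88, 109, 113, 113, 112, 114]), array([110, 113, 107,  93,  85,  78,  78,  79,  78,  73,  70,  67,  65,  60,  53,  71,  94, 109, 115, 111, 111, 116])]
col n [ 83  81  77  79  79  81  80  81  70  56  39  41  37  76 133 171 180 181 180 179]
col 6 [ 26  41  44  45  40  44  44  41  43  43  47  30  22  40  73 106 109 113 111 110]
```

Numeric check:
- In x the bar is about centred.
- In yaw it is about 0.5–0.8° off.
- Sideways it is within about 1 mm.

I'll trim slightly and lower to just above contact.

{"fn": "jog_arm", "kwargs": {"motion": [{"offset": [0, -0.4, 1], "roll": 0.005, "hand": 10}, {"offset": [0, -0.8, 2], "roll": 0.01, "hand": 10}, {"offset": [0, -0.8, 3], "roll": 0.01, "hand": 10}, {"offset": [0, -0.8, 4], "roll": 0.01, "hand": 10}, {"offset": [0, -0.8, 5], "roll": 0.01, "hand": 10}, {"offset": [0, -0.8, 6], "roll": 0.01, "hand": 10}, {"offset": [0, -0.8, 6.5], "roll": 0.01, "hand": 10}, {"offset": [0, -0.8, 7], "roll": 0.01, "hand": 10}, {"offset": [0, -0.8, 7.5], "roll": 0.01, "hand": 10}, {"offset": [0, -0.8, 8], "roll": 0.01, "hand": 10}, {"offset": [0, -0.8, 8], "roll": 0.01, "hand": 10}]}}

```text
clock: 21.62
tool_pos: [0.5324, 0.3131, 0.191]
orientation: [180.0, 0.0, -6.3]
force: [-0.5, -0.5, -1.2]
opening: 0.0288
```

{"fn": "jog_arm", "kwargs": {"motion": [{"offset": [0, 0, 0.25], "roll": 0, "hand": 10}, {"offset": [0, 0, 0.5], "roll": 0, "hand": 10}, {"offset": [0, 0, 0.75], "roll": 0, "hand": 10}, {"offset": [0, 0, 1], "roll": 0, "hand": 10}, {"offset": [0, 0, 1.25], "roll": 0, "hand": 10}, {"offset": [0, 0, 1.5], "roll": 0, "hand": 10}, {"offset": [0, 0, 1.75], "roll": 0, "hand": 10}, {"offset": [0, 0, 2], "roll": 0, "hand": 10}]}}

```text
clock: 22.28
tool_pos: [0.5324, 0.3132, 0.1891]
orientation: [-180.0, -0.0, -6.3]
force: [0.6, -0.4, -1.6]
opening: 0.0289
```

Run:
```python
from h import *
from plant import cams,ctrl;import pickle
np.set_printoptions(precision=2,suppress=True,linewidth=150)
o=ctrl.get_obs();print(o["tool_pos"]*1e3,o["force"],o["moment"],o["opening"])
s=cams.snapshot("wrist");o=barpose(s,range(8,72,12));print(o)
g=cams.snapshot("top")["img"].mean(2)
for v in(143,145,147,149):print(v,g[v,194:220].astype(int))
for v in(207,209,211,213):print(v,g[v,186:212].astype(int))
```

```text
[532.4  313.16 189.09] [ 0.64 -0.43 -1.58] [-0.03  0.09 -0.02] 0.028889527696768776
[[  8.    82.17 122.32  -1.2   -2.43]
 [ 20.    81.32 118.54  -1.09  -2.21]
 [ 32.    80.7  114.57  -1.07  -2.4 ]
 [ 44.    79.91 110.61  -1.01  -2.29]
 [ 56.    79.11 106.58  -0.87  -2.16]
 [ 68.    78.13 102.51  -0.98  -1.68]]
143 [196 195 194 197 191 178 153 128 130 136 146 149 152 154 160 166 168 171 177 187 194 195 194 196 196 197]
145 [197 196 197 195 188 162 110  79  75  78  70  72  71  69  71  69  74  84 127 173 191 195 195 195 196 195]
147 [185 188 192 191 184 151 101  86  90  86  88  85  87  85  90  86  88  96 144 180 194 196 197 195 198 195]
149 [100 104 108 114 109  98  86  87  87  87  86  87  85  85  88  88  84  92 136 165 172 176 176 181 185 185]
207 [84 85 84 87 86 74 61 49 41 48 44 39 20 25 21 27 21 25 20 29 34 31 35 36 41 48]
209 [113 113 111 112 101  81  56  43  45  42  42  46  42  33  29  28  30  27  42  45  49  44  47  49  51  70]
211 [113 117 116 114 101  77  55  43  49  42  43  41  42  37  43  39  33  41  79  99 106 108 107 105 108 108]
213 [116 115 114 109 100  80  52  50  43  43  40  39  37  44  37  39  31  54  89 108 113 115 116 114 120 130]
```

{"fn": "jog_arm", "kwargs": {"motion": [{"offset": [0, 0, 0.25], "roll": 0, "hand": 10}, {"offset": [0, 0, 0.5], "roll": 0, "hand": 10}, {"offset": [0, 0, 0.75], "roll": 0, "hand": 10}, {"offset": [0, 0, 1], "roll": 0, "hand": 10}, {"offset": [0, 0, 1.25], "roll": 0, "hand": 10}, {"offset": [0, 0, 1.5], "roll": 0, "hand": 10}, {"offset": [0, 0, 1.75], "roll": 0, "hand": 10}, {"offset": [0, 0, 2], "roll": 0, "hand": 10}]}}

```text
clock: 23.05
tool_pos: [0.5324, 0.3131, 0.1871]
orientation: [180.0, 0.0, -6.3]
force: [0.4, -0.8, -0.6]
opening: 0.0287
```

{"fn": "jog_arm", "kwargs": {"motion": [{"offset": [0, 0, 0.25], "roll": 0, "hand": 10}, {"offset": [0, 0, 0.5], "roll": 0, "hand": 10}, {"offset": [0, 0, 0.75], "roll": 0, "hand": 10}, {"offset": [0, 0, 1], "roll": 0, "hand": 10}, {"offset": [0, 0, 1.25], "roll": 0, "hand": 10}, {"offset": [0, 0, 1.5], "roll": 0, "hand": 10}]}}

```text
clock: 23.55
tool_pos: [0.5324, 0.3132, 0.1856]
orientation: [180.0, -0.0, -6.3]
force: [-1.0, 1.1, -1.5]
opening: 0.0288
```

{"fn": "jog_arm", "kwargs": {"motion": [{"offset": [0, 0, 0.25], "roll": 0, "hand": 10}, {"offset": [0, 0, 0.5], "roll": 0, "hand": 10}, {"offset": [0, 0, 0.75], "roll": 0, "hand": 10}, {"offset": [0, 0, 1], "roll": 0, "hand": 10}, {"offset": [0, 0, 1.25], "roll": 0, "hand": 10}, {"offset": [0, 0, 1.5], "roll": 0, "hand": 10}]}}

```text
clock: 24.05
tool_pos: [0.5324, 0.3131, 0.1841]
orientation: [180.0, 0.0, -6.3]
force: [-0.5, -0.4, -0.8]
opening: 0.0291
```

{"fn": "jog_arm", "kwargs": {"motion": [{"offset": [0, 0, 0.25], "roll": 0, "hand": 10}, {"offset": [0, 0, 0.5], "roll": 0, "hand": 10}, {"offset": [0, 0, 0.75], "roll": 0, "hand": 10}, {"offset": [0, 0, 1], "roll": 0, "hand": 10}]}}

```text
clock: 24.38
tool_pos: [0.5324, 0.3131, 0.1831]
orientation: [180.0, -0.0, -6.3]
force: [-0.1, 0.1, -1.4]
opening: 0.0291
```

{"fn": "jog_arm", "kwargs": {"motion": [{"offset": [0, 0, 0.25], "roll": 0, "hand": 10}, {"offset": [0, 0, 0.5], "roll": 0, "hand": 10}, {"offset": [0, 0, 0.75], "roll": 0, "hand": 10}, {"offset": [0, 0, 1], "roll": 0, "hand": 10}]}}

```text
clock: 24.72
tool_pos: [0.5324, 0.3131, 0.1821]
orientation: [180.0, 0.0, -6.3]
force: [0.3, -0.1, -1.1]
opening: 0.0289
```

{"fn": "jog_arm", "kwargs": {"motion": [{"offset": [0, 0, 0.25], "roll": 0, "hand": 10}, {"offset": [0, 0, 0.5], "roll": 0, "hand": 10}, {"offset": [0, 0, 0.75], "roll": 0, "hand": 10}, {"offset": [0, 0, 1], "roll": 0, "hand": 10}]}}

```text
clock: 25.05
tool_pos: [0.5324, 0.3132, 0.1811]
orientation: [-180.0, 0.0, -6.3]
force: [0.1, -0.0, -1.6]
opening: 0.0287
```

Run:
```python
from h import *
from plant import cams,ctrl
np.set_printoptions(precision=2,suppress=True,linewidth=150)
o=ctrl.get_obs();print(o["tool_pos"]*1e3,o["force"],o["moment"],o["opening"])
s=cams.snapshot("wrist");print(barpose(s,range(8,72,12)))
g=cams.snapshot("top")["img"].mean(2)
for v in(143,145,147,149):print(v,g[v,194:220].astype(int))
print(g[138:152,206].astype(int),g[204:218,196].astype(int))
```

```text
[532.38 313.16 181.09] [ 0.1  -0.01 -1.57] [-0.04  0.07 -0.  ] 0.028650187207757975
[[  8.    82.22 122.3   -1.19  -2.52]
 [ 20.    81.21 118.59  -1.12  -2.03]
 [ 32.    80.59 114.62  -1.09  -2.21]
 [ 44.    80.14 110.52  -0.96  -2.71]
 [ 56.    79.42 106.47  -0.91  -2.72]
 [ 68.    80.53 101.82  -0.37  -6.02]]
143 [194 197 196 194 192 177 150 129 132 137 145 148 151 156 161 166 168 171 179 189 193 196 197 194 195 195]
145 [195 196 195 194 190 160 105  65  64  64  65  57  47  51  55  57  59  79 130 173 191 194 195 195 195 197]
147 [185 189 191 191 184 152  93  74  84  88  88  86  81  83  83  86  91 110 149 181 192 195 197 195 196 194]
149 [100 107 109 112 110  95  74  74  86  90  90  88  89  85  89  87  85 100 142 165 174 177 177 180 183 185]
[194 194 196 193 183 151  89  47  66  81  85  89  88  84] [ 51  52  48  46  40  42  46  43  38  50  79 106 112 112]
```

{"fn": "jog_arm", "kwargs": {"motion": [{"offset": [0, -0.3, 0], "roll": -0.002, "hand": 10}, {"offset": [0, -0.6, 0], "roll": -0.004, "hand": 10}, {"offset": [0, -0.8, 0], "roll": -0.006, "hand": 10}, {"offset": [0, -0.8, 0], "roll": -0.006, "hand": 10}]}}

```text
clock: 25.48
tool_pos: [0.5325, 0.314, 0.1811]
orientation: [180.0, 0.0, -5.9]
force: [-0.1, 0.2, -1.6]
opening: 0.029
```

Run:
```python
from h import *
from plant import cams,ctrl
np.set_printoptions(precision=2,suppress=True,linewidth=150)
o=ctrl.get_obs();print(o["tool_pos"]*1e3,o["force"],o["moment"],o["orientation"])
T=[cams.snapshot("top")["img"].mean(2) for _ in range(3)];g=np.mean(T,0)
for v in(145,147,149):print(v,g[v,194:220].astype(int))
for v in range(205,215):print(v,g[v,186:212].astype(int))
s=cams.snapshot("scene")["img"].mean(2)
# rear notch in scene ~ (512,246); print patch
print(s[236:256:2,495:528].astype(int))
```

```text
[532.49 313.99 181.09] [-0.06  0.15 -1.55] [-0.02  0.06  0.03] [180.     0.    -5.93]
145 [195 195 196 196 188 160 106  67  65  67  65  56  54  52  51  53  54  78 128 173 191 195 195 195 195 194]
147 [185 188 191 191 184 150 102  83  86  89  87  85  82  82  82  83  79  94 144 179 193 195 196 195 195 195]
149 [ 99 105 111 111 112  98  87  88  87  87  87  88  87  85  88  90  86  95 138 165 173 176 178 180 183 184]
205 [49 60 59 58 57 57 50 47 47 48 51 50 46 34 29 23 20 25 22 27 29 29 31 34 44 50]
206 [54 64 71 69 70 68 55 45 43 47 45 45 40 29 29 19 26 24 24 24 27 33 32 37 45 53]
207 [71 84 84 88 88 79 62 47 43 44 40 43 35 28 26 21 25 20 26 27 27 33 34 36 43 48]
208 [ 96 104 105 104 102  85  64  50  45  46  44  42  36  25  22  22  25  21  27  29  28  35  30  34  39  44]
209 [110 112 112 112 105  84  56  47  42  46  43  43  40  34  28  23  20  23  35  36  39  33  31  35  38  53]
210 [113 113 113 112 105  81  54  45  43  45  42  45  44  39  36  30  32  34  55  65  67  65  63  55  56  72]
211 [114 115 113 113 100  76  52  43  44  45  46  44  42  47  44  40  38  47  76  96  97  96  93  88  
[... 988 characters left out ...]
191 189 187 187 188 188]
 [ 52  49  57  63  88 121 167 137  73  60  67  69  69  69  69  71  70  72  74  60  40  24  16  19  51 105 129 176 192 191 191 192 190]
 [122 164 182 187 192 191 193 196 186 133  80  64  69  69  55  34  23  11  21  51  96 135 173 184 193 195 193 192 190 189 187 187 185]
 [192 191 192 192 191 191 191 190 192 194 184 114  39  22  48 101 168 184 185 196 195 194 191 191 188 187 186 185 185 186 187 188 190]
 [191 189 189 188 189 188 187 186 187 188 191 188 185 183 195 195 193 192 191 189 187 188 187 187 186 188 187 190 191 190 192 190 191]
 [188 185 186 185 186 189 190 192 193 192 192 191 191 191 189 189 187 188 187 187 188 188 188 190 190 192 191 191 190 191 190 190 190]]
```

{"fn": "jog_arm", "kwargs": {"motion": [{"offset": [0, 0, 0.25], "roll": 0, "hand": 10}, {"offset": [0, 0, 0.5], "roll": 0, "hand": 10}, {"offset": [0, 0, 0.75], "roll": 0, "hand": 10}, {"offset": [0, 0, 1], "roll": 0, "hand": 10}]}}

```text
clock: 26.02
tool_pos: [0.5325, 0.3139, 0.1801]
orientation: [-180.0, -0.0, -5.9]
force: [-0.6, 1.1, -1.3]
opening: 0.0291
```

{"fn": "jog_arm", "kwargs": {"motion": [{"offset": [0, 0, 0.25], "roll": 0, "hand": 10}, {"offset": [0, 0, 0.5], "roll": 0, "hand": 10}, {"offset": [0, 0, 0.75], "roll": 0, "hand": 10}, {"offset": [0, 0, 1], "roll": 0, "hand": 10}]}}

```text
clock: 26.35
tool_pos: [0.5325, 0.314, 0.1791]
orientation: [-180.0, -0.0, -5.9]
force: [-0.4, -0.5, -0.1]
opening: 0.0287
```

{"fn": "jog_arm", "kwargs": {"motion": [{"offset": [0, 0, 0.25], "roll": 0, "hand": 10}, {"offset": [0, 0, 0.5], "roll": 0, "hand": 10}, {"offset": [0, 0, 0.5], "roll": 0, "hand": 10}]}}

```text
clock: 26.6
tool_pos: [0.5325, 0.3139, 0.1786]
orientation: [-180.0, -0.0, -5.9]
force: [-0.3, -0.3, -0.9]
opening: 0.0294
```

{"fn": "jog_arm", "kwargs": {"motion": [{"offset": [0, 0, 0.25], "roll": 0, "hand": 10}, {"offset": [0, 0, 0.5], "roll": 0, "hand": 10}, {"offset": [0, 0, 0.5], "roll": 0, "hand": 10}]}}

```text
clock: 26.85
tool_pos: [0.5325, 0.314, 0.1781]
orientation: [-180.0, -0.0, -5.9]
force: [0.3, 0.3, -0.7]
opening: 0.0291
```

{"fn": "jog_arm", "kwargs": {"motion": [{"offset": [0, 0, 0.25], "roll": 0, "hand": 10}, {"offset": [0, 0, 0.5], "roll": 0, "hand": 10}, {"offset": [0, 0, 0.5], "roll": 0, "hand": 10}]}}

```text
clock: 27.1
tool_pos: [0.5325, 0.3139, 0.1776]
orientation: [180.0, -0.0, -6.0]
force: [-0.5, -1.0, -1.4]
opening: 0.0291
```

Run:
```python
from h import *
from plant import cams,ctrl
np.set_printoptions(precision=2,suppress=True,linewidth=150)
o=ctrl.get_obs();print(o["tool_pos"]*1e3,o["force"],o["moment"])
s=cams.snapshot("wrist");print(barpose(s,range(8,72,12)))
g=np.mean([cams.snapshot("top")["img"].mean(2) for _ in range(3)],0)
for v in(145,147,149):print(v,g[v,194:220].astype(int))
```

```text
[532.52 313.93 177.58] [-0.46 -1.03 -1.4 ] [-0.02 -0.06  0.01]
[[  8.    83.59 121.59  -1.17  -4.88]
 [ 20.    82.9  117.79  -1.09  -4.96]
 [ 32.    81.88 114.06  -0.99  -4.48]
 [ 44.    81.54 109.98  -0.96  -5.17]
 [ 56.    80.39 106.13  -0.92  -4.47]
 [ 68.    80.51 101.82  -0.32  -5.98]]
145 [195 195 195 195 189 160 107  67  59  57  54  53  55  53  53  55  59  77 128 173 191 195 195 196 194 195]
147 [185 188 190 191 184 150  97  79  85  88  84  85  84  83  85  86  84  94 143 180 194 196 196 196 196 194]
149 [100 104 109 112 110  99  88  88  91  89  89  86  86  86  88  89  87  96 138 165 173 176 177 180 183 184]
```

{"fn": "jog_arm", "kwargs": {"motion": [{"offset": [0, 0, 0.25], "roll": 0, "hand": 10}, {"offset": [0, 0, 0.5], "roll": 0, "hand": 10}, {"offset": [0, 0, 0.5], "roll": 0, "hand": 10}]}}

```text
clock: 27.55
tool_pos: [0.5326, 0.314, 0.1774]
orientation: [-180.0, -0.0, -5.9]
force: [-1.3, -0.2, 2.7]
opening: 0.0293
```

{"fn": "jog_arm", "kwargs": {"motion": [{"offset": [0, 0, -0.15], "roll": 0, "hand": 10}, {"offset": [0, 0, -0.15], "roll": 0, "hand": 30}, {"offset": [0, 0, -0.15], "roll": 0, "hand": 34}, {"offset": [0, 0, -0.15], "roll": 0, "hand": 40}, {"offset": [0, 0, -0.15], "roll": 0, "hand": 48}, {"offset": [0, 0, -0.15], "roll": 0, "hand": 56}, {"offset": [0, 0, -0.15], "roll": 0, "hand": 60}, {"offset": [0, 0, -0.15], "roll": 0, "hand": 60}, {"offset": [0, 0, -0.15], "roll": 0, "hand": 60}]}}

```text
clock: 28.3
tool_pos: [0.5325, 0.3139, 0.1772]
orientation: [180.0, -0.0, -5.9]
force: [-0.7, 0.3, -0.5]
opening: 0.0593
```

{"fn": "jog_arm", "kwargs": {"motion": [{"offset": [0, 0, -1], "roll": 0, "hand": 60}, {"offset": [0, 0, -3], "roll": 0, "hand": 60}, {"offset": [0, 0, -8], "roll": 0, "hand": 60}, {"offset": [0, 0, -18], "roll": 0, "hand": 60}, {"offset": [0, 0, -35], "roll": 0, "hand": 60}, {"offset": [0, 0, -60], "roll": 0, "hand": 60}, {"offset": [10, 0, -90], "roll": 0, "hand": 60}, {"offset": [35, 0, -125], "roll": 0, "hand": 70}, {"offset": [65, 0, -160], "roll": 0, "hand": 80}, {"offset": [85, 0, -190], "roll": 0, "hand": 87}, {"offset": [95, 0, -210], "roll": 0, "hand": 87}, {"offset": [100, 0, -220], "roll": 0, "hand": 87}, {"offset": [100, 0, -220], "roll": 0, "hand": 87}, {"offset": [100, 0, -220], "roll": 0, "hand": 87}]}}

```text
clock: 29.47
tool_pos: [0.632, 0.3035, 0.3978]
orientation: [-179.9, -0.0, -6.0]
force: [-0.7, -0.3, -0.5]
opening: 0.087
```

Run:
```python
from h import *
from plant import cams
import pickle
np.set_printoptions(precision=2,suppress=True,linewidth=160)
s=grab('w7');d={n:cams.snapshot(n) for n in("top","scene")};pickle.dump(d,open("s7.pkl","wb"))
g=s["img"].mean(2)
for v in(139,143,147,151,170,230,280,300,305,309,312):print(v,g[v-1:v+2,285:355].mean(0).astype(int))
print("col",g[128:165,316:322].mean(1).astype(int),g[290:322,316:322].mean(1).astype(int))
```

```text
29.47 [0.63 0.3  0.4 ] [-179.95   -0.03   -5.98] [-0.7 -0.3 -0.5] [ 41.5  20.5  20.8  -0.  -90.3  42.5]
139 [203 203 205 206 206 207 206 206 205 204 204 207 214 218 219 217 211 205 202 202 202 202 202 202 202 202 202 202 202 202 202 202 202 201 201 201 201 201 201
 201 201 201 201 201 201 201 201 201 201 201 201 201 201 202 201 202 202 202 201 201 202 202 202 202 201 201 202 202 202 202]
143 [201 201 201 201 201 201 201 201 201 201 201 204 209 214 216 214 207 203 201 201 201 201 201 201 201 201 201 202 201 201 201 202 202 202 202 202 202 202 202
 202 202 202 202 202 202 202 202 202 202 202 202 202 202 202 202 202 202 203 203 203 203 203 203 203 203 203 203 203 204 203]
147 [205 205 205 206 205 205 205 205 205 205 205 205 206 206 206 206 206 206 206 206 206 206 206 206 206 206 206 206 206 206 206 206 206 206 206 206 206 206 206
 207 207 207 207 207 206 207 206 206 206 207 207 206 207 206 206 207 206 207 207 206 206 207 206 206 207 207 207 207 207 207]
151 [203 203 203 204 204 203 204 204 202 196 189 185 184 184 183 184 184 184 184 184 181 176 172 170 170 170 171 171 170 171 171 171 17
[... 1292 characters left out ...]
6 66 66 66 66]
309 [66 66 65 65 65 65 65 66 65 65 65 66 66 66 66 66 63 57 52 49 49 49 49 49 50 49 49 49 49 48 48 48 49 49 50 49 49 49 49 49 49 48 50 54 60 64 66 67 67 67 67 67 67
 67 67 67 67 68 67 68 68 68 68 68 68 68 68 68 68 68]
312 [78 78 78 78 78 78 78 78 79 79 78 79 79 80 79 75 63 50 46 48 49 49 49 50 50 49 49 49 48 48 48 48 49 49 49 49 49 49 48 48 49 48 46 44 43 56 71 82 85 86 86 86 86
 86 85 86 86 86 86 86 86 86 86 86 87 87 87 87 87 87]
col [206 206 205 204 204 206 207 207 207 205 203 201 201 201 202 201 203 204 206 207 206 205 198 171 125  76  48  41  43  45  55  69  78  80  81  81  80] [49 49 49 49 49 49 49 49 49 49 49 49 49 49 49 49 49 49 49 49 49 49 49 49 49 49 49 48 48 45 43 43]
```

Run:
```python
from h import *
import pickle
np.set_printoptions(precision=4,suppress=True,linewidth=160)
d=pickle.load(open("s7.pkl","rb"));a=pickle.load(open("s0.pkl","rb"));s=pickle.load(open("w7.pkl","rb"))
g=d["top"]["img"].mean(2)
for v in range(205,217):print(v,g[v,186:212].astype(int))
print("rear")
for v in range(142,151):print(v,g[v,194:220].astype(int))
# bar edges in wrist view -> world at z=.187
P=plane(s,[(312.7,170),(315.3,312),(312.5,158.5)],.187,s["T"]);print(P);print(np.degrees(np.arctan2(*(P[0]-P[1])[1::-1])))
# bystanders: difference images outside rail
for n in("top","scene"):
    df=np.abs(d[n]["img"].astype(int)-a[n]["img"]).max(2)
    print(n,[tuple(cv2.boundingRect(c)) for c in blobs(df,(df>90).astype(np.uint8),(0,0,640,480),40)[:10]])
```

```text
205 [48 44 44 49 49 50 44 45 44 50 49 46 45 45 49 42 39 44 50 48 42 44 50 49 45 47]
206 [65 55 57 56 52 52 43 42 47 47 42 49 48 44 47 47 44 44 48 48 46 49 43 50 49 42]
207 [90 88 88 82 74 62 49 49 47 46 48 47 50 42 49 47 44 39 51 51 50 49 49 46 44 50]
208 [110 112 112 106  99  84  59  50  49  49  48  47  48  47  46  51  43  46  57  64  65  64  65  61  59  56]
209 [116 115 115 115 109  89  59  44  44  48  45  49  46  42  44  42  45  48  64  84  92  92  90  90  87  87]
210 [117 117 120 118 107  82  57  48  44  45  47  48  40  48  50  49  42  45  78 100 110 110 110 113 111 111]
211 [120 118 119 115 107  80  53  45  41  46  45  48  46  47  51  51  45  49  83 108 116 116 116 116 116 114]
212 [116 119 120 114 104  74  55  47  48  51  43  49  46  49  45  40  41  57  92 111 118 118 118 120 121 118]
213 [121 118 118 117 106  77  58  55  60  54  52  50  48  51  50  47  48  59  95 114 118 118 119 116 120 128]
214 [118 119 116 115 110  95  87  85  83  85  84  80  73  73  71  69  60  70  99 115 121 115 118 121 132 151]
215 [118 117 117 115 113 113 112 110 110 110 111 108 104  99  99  96  89  94 1
[... 932 characters left out ...]
7 110 107  93  80  80  82  82  81  78  78  77  81  82  82  90 131 160 167 168 167 170 175 179]
150 [ 65  63  67  68  69  70  78  79  83  83  82  79  81  81  80  81  80  77  98 117 127 132 134 140 146 149]
[[0.6733 0.3005 0.187 ]
 [0.5103 0.315  0.187 ]
 [0.6848 0.2995 0.187 ]]
-5.062219168647372
top [(0, 349, 276, 131), (66, 41, 155, 155), (106, 22, 50, 47), (4, 316, 69, 50), (67, 197, 111, 35), (281, 427, 67, 53), (212, 380, 79, 60), (207, 277, 47, 33), (414, 158, 17, 63), (19, 152, 32, 23)]
scene [(511, 46, 84, 87), (210, 338, 35, 89), (461, 11, 50, 42), (444, 170, 54, 26), (540, 128, 23, 26), (491, 145, 34, 24), (200, 105, 14, 21), (266, 74, 24, 15), (577, 76, 17, 14), (268, 104, 12, 13)]
```

```bash
python3 -c "
from plant import order
print(order.close_job())"
```

```text
the job is handed in; nothing more can be done
None
```

The bar is lying in the empty pair of notches and I've let go of it. The job was handed in at about 30 s on the robot clock.

- **Slide:** I touched down at 3 mm/s and felt first contact at about 2 N. The bar then slid about 110 mm toward the robot under a 4–9 N press, until the near end overhung about 65–70 mm.
- **Lift and placing:** I pinched the near end (opening 29 mm for the 30 mm bar) and lifted it off. I corrected its angle and side position over the rail, then lowered it at 3 mm/s. It drooped a little in the grip; the far end touched first and the bar levelled as it went down. The wrist force was under 3 N when I opened the fingers.
- **Last checks:**
  - After I let go and backed off, the wrist image showed dark notch floor on both sides of the bar at both ends.
  - The bar's angle was −5.1° against −4.9° for the rail. The end gaps came out at about 6 mm at the rear and 4 mm at the front.
  - Final contact was at tool height 177.4 mm, against 177.5 mm expected for a fully seated bar.
  - Comparing the before and after images, I put the changes down to the bar and to the arm and its shadow. One change in the top view was near the sixth pan. The scene view showed no change there, so I took it to be the arm's shadow.

**Not confirmed:**
- I had reached the picture limit, so I judged the final state from pixel values only. I did not measure the bar's level directly; I inferred it from the contact height and the gaps.
- The fixed cameras disagreed by about 4 mm sideways, so I relied on the wrist camera for the fit.

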